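Throw the jig's toggle clamp over centre with the extension bar

TASK

The potsherd lying in the plywood jig has to be clamped. Pick up the extension bar, set its open channel down over the toggle clamp's short steel handle, and with the bar swing the handle counter-clockwise (seen from above), past its dead point and fully home, so that the pad holds the sherd against the fence; then lift the bar off and lay it on the open desk, clear of the jig. Work the handle only with the bar, never with the gripper itself, and leave the bowl wall, the spring clamp and the tape roll where they are.

Things in the scene. Friction and masses are not known exactly. Their poses are not given: they have to be found in the camera images.
- jig: fixed plywood board 140 x 345 x 18 mm on the desk, carrying a push-type toggle clamp that lies flat. Origin on the desk directly below the clamp's pivot; z up. The board spans x -70..+70 mm and y -295..+50 mm in this frame; the clamp pushes along its -y towards the fence. Its yaw varies.
- pivot (a point): the vertical pivot axis of the clamp handle, 51 mm above the desk, the mid height of the handle. The hub around it has 13 mm radius and its top is 62 mm above the desk.
- handle_angle (a joint): angle of the handle about the vertical pivot, rad: 0 open, grows counter-clockwise from above, dead point 1.10, stop (fully home) 1.30. In the jig frame the handle points from the pivot along (2.49 rad + this value), measured from jig +x towards +y. Springs push it back towards 0 before the dead point and on to the stop beyond it; swinging it takes up to about 1.5 N m
- clamp_lever: the clamp's short steel handle, a horizontal flat bar 12 mm wide and 14 mm tall, from the hub to 78 mm from the pivot axis, underside 44 mm and top 58 mm above the desk. Origin on the pivot axis at desk height; its x axis points along the handle, outward. Apart from the hub, the rest of the clamp stays below 45 mm.
- stub_mid (a point): centre of the free handle bar's section, 55 mm from the pivot axis, 51 mm above the desk; x axis outward along the handle
- bar: loose extension bar 200 x 27 x 24 mm, 0.18 to 0.29 kg: wooden grip at one end, inverted steel U-channel at the other. Origin under its middle; x along the bar to the channel end, z up; lies channel mouth down. Fitted: its x points from outside at the pivot (opposite to the handle's x), its origin 120 mm from the pivot axis and 42 mm above the desk
- channel_mid (a point): middle of the bar's channel, bar frame (65, 0, 9) mm; coincides with point stub_mid when fitted. The channel spans bar x 30..100 mm, open below and at the front, inner width 19 mm, depth 16 mm under a 6 mm roof (top at 22 mm). Fitted it has 3.5 mm play on each side of the handle and about 6 mm along it
- bar_grip (a point): grasping place on the wooden grip, bar frame (-40, 0, 12) mm, 160 mm from the pivot axis when fitted; the grip spans bar x -100..22 mm, 24 mm tall; the fingers close across its 27 mm width
- clamp_pad: black rubber pad 30 mm wide and 18 mm tall on the spring-loaded end of the clamp's plunger, moving along jig -y by 23 mm as the handle closes. Origin on the pivot axis at desk height when the clamp is open (the pad's face is then 159 mm towards jig -y)
- fence: fixed cork-faced plywood fence 100 mm long at the far (jig -y) end of the board, 52 mm high above the desk, same frame as the jig; its face is at jig y = -254 mm
- sherd: loose flat grey-brown potsherd 96 x 84 x 17 mm lying on the board between pad and fence, origin under its middle. It need not be handled; the pad slides it up to the fence.
- joined_bowl: bystander: standing piece of bowl wall, 56 x 196 x 185 mm, origin under its middle; leave it alone
- spring_clamp: bystander: black spring clamp lying flat, 144 x 104 x 26 mm, origin under its middle; leave it alone
- tape: bystander: roll of masking tape lying flat, 107 mm diameter, 24 mm high, origin under its middle; leave it alone
Mind the look-alikes: they are no part of the job. What is shaped like the bar but purple is not meant.

How it is judged:
By the outcome, as a careful person would: the job done as asked, in the order asked, and still so for the second after the job is handed in, with the robot touching nothing.
It also fails if it takes over 62 s, if anything falls off the work surface, if the arm or the gripper's body presses on something with over 40 N, if the wrist force passes 120 N, or if a joint passes its speed limit or range.

ROBOT

A 6-joint arm with a two-finger parallel gripper is mounted at the origin on a cart in front of the work surface, level with it; the furniture and walls round the work are solid. World frame = base frame: x ahead of the robot, y to its left, z up, the work surface at z = 0. Lengths are in m, angles in rad, forces in N, time in s.
With the tool pointing down it reaches from about 0.325 to 0.775 m from the base axis. Payload 5.5 kg.
Tool frame: the origin (TCP) lies midway between the tips of the shut fingers; the grasp point (between the pads) lies 19 mm behind it; z points along the fingers, y is the line along which they close (so a half turn about z gives the same grasp; the last joint's range is limited). The gripper opens to 88 mm and grips with 3 to 60 N. Pads are 20 mm wide; open, the fingers measure 115 mm over their backs; the gripper's body (75 mm by 178 mm) begins 61 mm behind the grasp point.
Start: joints at [-1.382, 0.091, 1.231, -0, 1.82, -0.057], TCP at [0.146, -0.582, 0.223] pointing down, gripper open.
Joint ranges: [-2.87, 2.87], [-0.86, 2.18], [0.17, 2.46], [-1.51, 4.65], [0.06, 2.69], [-2.65, 2.65]. Speed limits (rad/s): [2.57, 2.57, 3.01, 3.14, 3.14, 3.14].

INTERFACE

Orientations are given as a unit quaternion [w, x, y, z].
In Python, from plant import bot, eyes gives the robot as it stands.
- The arm moves only by the tool play_rows, never from a script. Its argument "motion" is a list that holds one entry, the list of rows, each a list of 6 numbers: the shift along the tool's x, y, z in m, then the turn, a rotation vector about the tool's x, y, z in rad. In form: [[[x, y, z, wx, wy, wz], ...]]. A call has 1 to 12 rows; each row is the pose to reach, as a shift and turn from the pose commanded when the call began, along the tool's axes at that moment; what a row does not reach only later rows make up. A row lasts 1/10 s, in which the tool goes at most 50 mm and 8.59 degrees, less where a joint would pass 70% of its speed; a pose out of reach is approached as far as the arm can. A call with a gripper value outside its range is refused whole. "grip" is the opening, from 0 (shut) to 1 (fully open), set as the call begins (left out, the last holds). The fingers move at their own pace and stop on an object; the grip force is fixed at half the most. Time passes only in rows, so rows that repeat a pose let the fingers close. It gives the time, the measured TCP pose, the force, the opening and the grip force at its end, in the units of the state.
- bot.state(): the state, without advancing time (a new reading comes with each control period).
- eyes.grab_frame(name): name is "scene" or "top"; returns the picture (400x640x3 uint8, blue, green, red); there is no depth.
- eyes.camera_params(name): a dict with "fx", "fy", "cx", "cy" (pixels), "dist_coeffs" ([k1, k2, p1, p2, k3] as OpenCV has them; the pictures are not rectified), "R" (3x3) and "t" (3): a world point X has camera coordinates R X + t. Camera axes: x right, y down, z forward; pixel columns grow to the right and rows downward; lengths in m; the calibration is good to about 2 mm. A picture is of the moment at which its call begins. camera_params takes no time and is no camera call.
- bot.sign_off(): hands the job in; it is judged then, once.
The state is a dict: "time_s": time; "joints": joint angles; "qvel": joint speeds; "joint_efforts": joint torques, N m; "ee_pos": TCP position; "orientation": TCP orientation; "wrist_force": force on the tool from outside, world axes, zero at the start; "moment": the same for the moment, N m; "finger_gap": opening from 0.0 (shut) to 1.0 (fully open); "finger_force": force on a finger pad.
Only numpy, scipy, OpenCV 4.12 (cv2) and the standard library are available. Lean on these libraries where they do the work, as an engineer would, in place of code of your own. Each camera call takes 0.05 s, during which the arm holds its last target. There are 200 camera calls.

## Working session

There is one attempt and no reset: what is moved stays moved. The work goes in short steps, Python scripts to look and compute and a tool call to move; the robot and the scene stay as the last step left them, time stands still between calls to the robot, and variables do not carry over. Pictures are saved under pics/ and viewed, at most 13 in all, crops included, and the job is handed in when it is done.

Besides the shell and the picture viewer there is one more tool, called after "Call:" by a JSON object that holds its "op" and its "data", one argument or row to a line. play_rows: Moves the arm, as the interface text tells. Its arguments: {"type":"object","properties":{"motion":{"type":"array"},"grip":{"type":"number"}},"required":["motion"]}

```bash
mkdir -p pics; python3 - <<'E'
from plant import bot, eyes
import cv2
for n in("scene","top"):
    im=eyes.grab_frame(n); cv2.imwrite(f"pics/{n}0.png",im)
    p=eyes.camera_params(n); print(n,p)
print(bot.state())
E
```

```text
scene {'fx': 476.44350608873964, 'fy': 476.44350608873964, 'cx': 319.69341360120836, 'cy': 203.72402766976128, 'dist_coeffs': array([-0.11180299,  0.        ,  0.        ,  0.        ,  0.        ]), 'R': array([[ 0.88076086, -0.4735583 , -0.00168423],
       [-0.2212689 , -0.40838362, -0.88558619],
       [ 0.41868888,  0.78036232, -0.46447203]]), 't': array([-0.42036992,  0.17087927,  1.24783112])}
top {'fx': 441.19144784491874, 'fy': 441.19144784491874, 'cx': 322.10489823661055, 'cy': 199.62354699132692, 'dist_coeffs': array([-0.06216571,  0.        ,  0.        ,  0.        ,  0.        ]), 'R': array([[ 0.02561864, -0.99962526,  0.0096448 ],
       [-0.98367791, -0.02692651, -0.17791215],
       [ 0.17810518, -0.00492951, -0.98399911]]), 't': array([0.02137499, 0.51978374, 1.46182538])}
{'time_s': 0.1, 'joints': array([-1.38171412e+00,  9.17637755e-02,  1.23175285e+00,  1.49566501e-06,
        1.81977776e+00, -5.67088670e-02]), 'qvel': array([-0.00061792, -0.00040799, -0.00375391,  0.00107849,  0.00106691,
        0.00119765]), 'joint_efforts': array([ 2.10186961e-03, -4.47858524e+01, -4.07569420e+01,  7.00785918e-02,
        2.84921669e-02, -1.23161262e-04]), 'ee_pos': array([ 0.14593939, -0.58171556,  0.22163891]), 'orientation': array([-8.49052189e-04,  9.92457462e-01,  1.22586553e-01, -5.55516201e-05]), 'wrist_force': array([ 0.04266634, -0.13119555,  0.9675785 ]), 'moment': array([ 0.01090333, -0.02552616, -0.0489124 ]), 'finger_force': 0.0, 'finger_gap': 1.0001128592063147}
```

View pics/scene0.png

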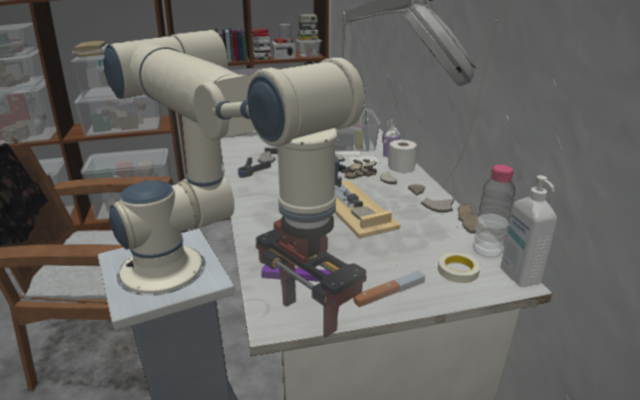

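View pics/top0.png

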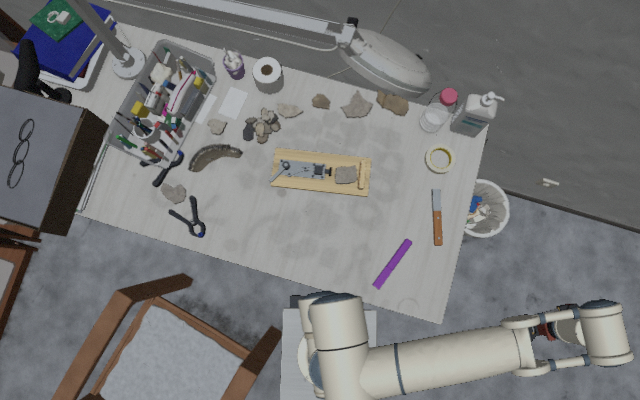

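The scene view shows the bar (wood at about (378,291), steel at (408,279)) and the jig partly hidden at (365,210). The top view shows the bar at (437,218), the jig board at (320,172) with the fence to the right and the handle near (283,168), and the purple decoy at (393,263). Next I'll zoom in on the jig and the bar.

```bash
cat > h.py <<'E'
import numpy as np, cv2
from plant import bot, eyes
from scipy.spatial.transform import Rotation as Ro
def ray(n,uv,z):
    """pixels -> world points on plane z"""
    p=eyes.camera_params(n)
    K=np.array([[p['fx'],0,p['cx']],[0,p['fy'],p['cy']],[0,0,1]])
    q=cv2.undistortPoints(np.array(uv,float).reshape(-1,1,2),K,np.array(p['dist_coeffs'])).reshape(-1,2)
    d=np.c_[q,np.ones(len(q))]@p['R']; c=-p['R'].T@p['t']
    return c+d*((z-c[2])/d[:,2])[:,None]
def proj(n,X):
    p=eyes.camera_params(n)
    K=np.array([[p['fx'],0,p['cx']],[0,p['fy'],p['cy']],[0,0,1]])
    return cv2.projectPoints(np.array(X,float).reshape(-1,1,3),cv2.Rodrigues(p['R'])[0],p['t'],K,np.array(p['dist_coeffs']))[0].reshape(-1,2)
E
python3 - <<'E'
from h import *
im=cv2.imread("pics/top0.png")
a=cv2.resize(im[140:205,262:382],None,fx=6,fy=6,interpolation=cv2.INTER_CUBIC)
cv2.imwrite("pics/jig0.png",a)
hsv=cv2.cvtColor(im,cv2.COLOR_BGR2HSV)
def rect(m,x0,y0,x1,y1,z,name):
    k=np.zeros_like(m);k[y0:y1,x0:x1]=m[y0:y1,x0:x1]
    c=max(cv2.findContours(k,cv2.RETR_EXTERNAL,cv2.CHAIN_APPROX_NONE)[0],key=cv2.contourArea)
    r=cv2.minAreaRect(c);b=cv2.boxPoints(r);w=ray("top",b,z)
    print(name,r,w.mean(0).round(4),w[:,:2].round(4).tolist())
rect(cv2.inRange(hsv,(8,60,80),(32,255,255)),262,140,382,205,.018,"board")
rect(cv2.inRange(hsv,(5,120,60),(20,255,255)),425,180,450,250,.024,"grip")
print(hsv[185:215:4,437])
E
```

```text
board ((320.6219482421875, 171.90245056152344), (96.84846496582031, 38.540611267089844), 6.340191841125488) [0.624  0.0429 0.018 ] [[0.5688, 0.2175], [0.7086, 0.2089], [0.6788, -0.1344], [0.5399, -0.1202]]
grip ((437.5, 228.0), (32.0, 7.0), 90.0) [ 0.4348 -0.3661  0.024 ] [[0.4901, -0.3549], [0.4907, -0.3795], [0.3794, -0.3772], [0.3789, -0.3529]]
[[ 30   3 163]
 [101  18 154]
 [103  23 155]
 [105  20 153]
 [104  21 156]
 [105  23 154]
 [104  18 153]
 [ 13 127 143]]
```

View pics/jig0.png

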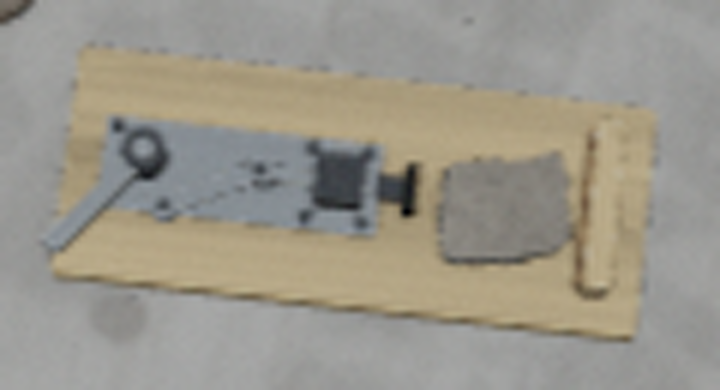

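The crop shows the hub at (147,152), which is full-image (286.5,165.3), the handle tip near (53,242), which is (270.8,180.3), and the fence at the right. The clamp is open. Next I'll measure the bar in both views and the handle line.

```bash
python3 - <<'E'
from h import *
def comp(m,box):
    x0,y0,x1,y1=box;k=np.zeros_like(m);k[y0:y1,x0:x1]=m[y0:y1,x0:x1]
    n,l,s,c=cv2.connectedComponentsWithStats(k);i=1+np.argmax(s[1:,4]);ys,xs=np.nonzero(l==i);return np.c_[xs,ys].astype(float)
def pca(P,name):
    c=P.mean(0);u,s,vt=np.linalg.svd(P-c,full_matrices=False);d=vt[0]*np.sign(vt[0,0]);t=(P-c)@d;w=(P-c)@np.array([-d[1],d[0]])
    print(name,"c",c.round(4),"yaw",np.degrees(np.arctan2(d[1],d[0])).round(2),"t",t.min().round(4),t.max().round(4),"w",w.min().round(4),w.max().round(4),"mid",(c+d*(t.min()+t.max())/2).round(4))
for n,bx in(("top",(425,180,450,250)),("scene",(345,262,435,310))):
    im=cv2.imread(f"pics/{n}0.png");hsv=cv2.cvtColor(im,cv2.COLOR_BGR2HSV)
    wood=cv2.inRange(hsv,(3,90,40),(22,255,255));steel=cv2.inRange(hsv,(90,14,60),(125,120,255))
    for nm,m,z in(("wood",wood,.024 if n=="top" else .018),("steel",steel,.022 if n=="top" else .018),("both",wood|steel,.023 if n=="top" else .018)):
        P=comp(m,bx);pca(ray(n,P,z)[:,:2],n+" "+nm)
im=cv2.imread("pics/top0.png")
# pivot
hub=ray("top",[[286.5,165.3]],.062)[0];print("hub",hub.round(4))
b=np.array([[0.5688,0.2175],[0.7086,0.2089],[0.6788,-0.1344],[0.5399,-0.1202]])
L=(b[0]+b[1])/2;R=(b[2]+b[3])/2;y=(L-R)/np.linalg.norm(L-R)
print("len",np.linalg.norm(L-R),"jig yaw",np.arctan2(-y[0],y[1]),"pivot from board",(L+R)/2+y*.1225)
tip=ray("top",[[270.8,180.3]],.058)[0];v=tip-hub;print("tip",tip.round(4),"handle ang",np.arctan2(v[1],v[0]),np.hypot(*v[:2]))
# desk front edge samples
print(ray("top",[[300,280],[360,297],[420,315]],0).round(3), "decoy",ray("top",[[375,287],[411,240]],.02).round(3))
print([im[r,280].tolist() for r in range(162,176,2)])
E
```

```text
top wood c [ 0.4356 -0.3653] yaw 0.75 t -0.0565 0.0584 w -0.0138 0.0136 mid [ 0.4365 -0.3653]
top steel c [ 0.5359 -0.3645] yaw 1.51 t -0.0347 0.0365 w -0.0132 0.0138 mid [ 0.5368 -0.3645]
top both c [ 0.4356 -0.3656] yaw 0.75 t -0.0564 0.0586 w -0.0137 0.0137 mid [ 0.4366 -0.3656]
scene wood c [ 0.4239 -0.3701] yaw 6.4 t -0.0563 0.0716 w -0.0171 0.0199 mid [ 0.4316 -0.3693]
scene steel c [ 0.5376 -0.362 ] yaw 1.19 t -0.0363 0.0367 w -0.0123 0.0127 mid [ 0.5378 -0.362 ]
scene both c [ 0.4239 -0.3701] yaw 6.4 t -0.0563 0.0716 w -0.0171 0.0199 mid [ 0.4316 -0.3693]
hub [0.6325 0.1604 0.062 ]
len 0.3417625966954254 jig yaw -0.0859842387961158 pivot from board [0.6345451  0.16499744]
tip [0.5793 0.2123 0.058 ] handle ang 2.3697270459236157 0.07433069918863025
[[ 0.246  0.103  0.   ]
 [ 0.194 -0.103  0.   ]
 [ 0.138 -0.308  0.   ]] decoy [[ 0.229 -0.151  0.02 ]
 [ 0.391 -0.274  0.02 ]]
[[146, 140, 131], [151, 146, 137], [150, 144, 137], [148, 142, 136], [148, 141, 135], [134, 130, 126], [118, 125, 123]]
```

```bash
cat >> h.py <<'E'
def pose():
    s=bot.state();q=s['orientation'];return np.array(s['ee_pos']),Ro.from_quat([q[1],q[2],q[3],q[0]]),s
def target(yaw): # tool down, tool x at world yaw (deg)
    return Ro.from_euler('z',yaw,degrees=True)*Ro.from_euler('x',180,degrees=True)
def delta(pos,yaw):
    p,r,s=pose();R=target(yaw)
    x=r.as_matrix()[:,0];print("yaw now",np.degrees(np.arctan2(x[1],x[0])).round(2),"z-axis",r.as_matrix()[:,2].round(4),"pos",p.round(4))
    d=np.r_[r.inv().apply(np.array(pos)-p),(r.inv()*R).as_rotvec()]
    print("delta",d.round(4).tolist());return d
E
python3 -c "
from h import *
delta([.435,-.3655,.12],180.7)"
```

```text
yaw now 14.08 z-axis [-3.0e-04  1.7e-03 -1.0e+00] pos [ 0.1459 -0.5817  0.2216]
delta [0.333, -0.1392, 0.1019, -0.0001, -0.0025, -2.908]
```

Call:
{"op": "play_rows", "data": {
  "motion": [
    [[0.33,-0.139,0.1,0,0,-2.0],[0.333,-0.139,0.1,0,0,-2.0],[0.333,-0.139,0.1,0,0,-2.0],[0.333,-0.139,0.1,0,0,-2.0],[0.333,-0.139,0.1,0,0,-2.0],[0.333,-0.139,0.1,0,0,-2.0],[0.333,-0.139,0.1,0,0,-2.0],[0.333,-0.139,0.1,0,0,-2.0],[0.333,-0.139,0.1,0,0,-2.0],[0.333,-0.139,0.1,0,0,-2.0],[0.333,-0.139,0.1,0,0,-2.0],[0.333,-0.139,0.1,0,0,-2.0]]
  ],
  "grip": 1
}}

```text
time_s: 1.3
ee_pos: [0.4351, -0.3658, 0.122]
orientation: [-0.001, 0.518, 0.855, 0.0]
wrist_force: [-0.4, 0.2, -1.0]
finger_gap: 1.0
finger_force: 0.0
```

```bash
python3 -c "
from h import *
delta([.435,-.3655,.10],180.7)"
```

```text
yaw now 117.59 z-axis [-9.e-04  8.e-04 -1.e+00] pos [ 0.4351 -0.3658  0.122 ]
delta [0.0003, 0.0001, 0.022, 0.0002, -0.0012, -1.1015]
```

Call:
{"op": "play_rows", "data": {
  "motion": [
    [[0,0,0.03,0,0,-1.102],[0,0,0.03,0,0,-1.102],[0,0,0.03,0,0,-1.102],[0,0,0.03,0,0,-1.102],[0,0,0.03,0,0,-1.102],[0,0,0.03,0,0,-1.102],[0,0,0.03,0,0,-1.102],[0,0,0.03,0,0,-1.102],[0,0,0.03,0,0,-1.102]]
  ]
}}

```text
time_s: 2.2
ee_pos: [0.4349, -0.3659, 0.0921]
orientation: [-0.0, -0.003, 1.0, 0.0]
wrist_force: [0.3, -0.3, 0.2]
finger_gap: 0.996
finger_force: 0.0
```

```bash
python3 - <<'E'
from h import *
delta([.435,-.3655,.003],180.7)
im=eyes.grab_frame("scene");cv2.imwrite("pics/scene1.png",im)
c=im[150:320,300:500];cv2.imwrite("pics/s1c.png",cv2.resize(c,None,fx=3.5,fy=3.5,interpolation=cv2.INTER_CUBIC))
E
```

```text
yaw now -179.63 z-axis [-7.e-04  7.e-04 -1.e+00] pos [ 0.4349 -0.3659  0.0921]
delta [-0.0001, 0.0004, 0.0891, 0.0007, -0.0007, -0.0057]
```

View pics/s1c.png

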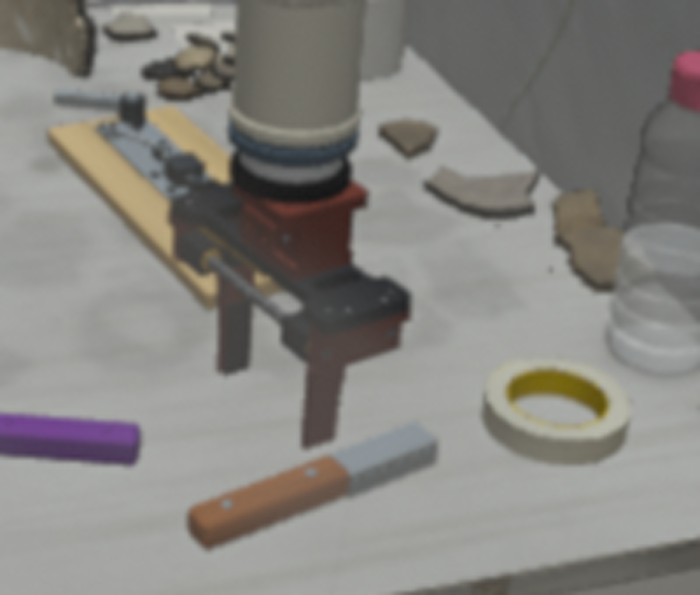

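The crop shows the gripper straddling the bar: wood spans (195,525)–(345,470), steel spans (345,470)–(435,440), and the tape is clear. The hub is at crop (132,97), which is full-image (337.7,177.7). I'll descend and grasp.

Call:
{"op": "play_rows", "data": {
  "motion": [
    [[0,0,0.045,0,0,-0.005],[0,0,0.075,0,0,-0.005],[0,0,0.087,0,0,-0.005],[0,0,0.087,0,0,-0.005],[0,0,0.087,0,0,-0.005]]
  ]
}}

```text
time_s: 2.75
ee_pos: [0.4357, -0.3666, 0.007]
orientation: [0.001, -0.005, 1.0, -0.001]
wrist_force: [0.5, -0.3, -0.4]
finger_gap: 1.0
finger_force: 0.0
```

Call:
{"op": "play_rows", "data": {
  "motion": [
    [[0,0,0,0,0,0],[0,0,0,0,0,0],[0,0,0,0,0,0],[0,0,0,0,0,0],[0,0,0,0,0,0],[0,0,0,0,0,0]]
  ],
  "grip": 0
}}

```text
time_s: 3.35
ee_pos: [0.4352, -0.3661, 0.0057]
orientation: [0.0, -0.006, 1.0, -0.0]
wrist_force: [-0.7, 1.0, -0.5]
finger_gap: 0.499
finger_force: 0.0
```

```bash
python3 - <<'E'
from h import *
pose_=pose();print(pose_[0].round(4),pose_[2]['finger_gap'],pose_[2]['finger_force'],pose_[2]['wrist_force'])
im=eyes.grab_frame("top");cv2.imwrite("pics/top1.png",im)
hub=None
# hub: dark circle in top crop; print gray patch
g=cv2.cvtColor(im,cv2.COLOR_BGR2GRAY);print(g[158:174,278:296])
s=cv2.cvtColor(eyes.grab_frame("scene"),cv2.COLOR_BGR2GRAY);print(s[172:190,328:348])
E
```

```text
[ 0.4352 -0.3661  0.0057] 0.4988823793783713 0.0 [-0.69360442  0.97749462 -0.54519312]
[[163 164 165 165 167 165 166 166 167 167 168 167 166 166 166 166 167 168]
 [159 156 144 127 140 152 157 154 153 153 157 164 164 167 165 165 167 167]
 [157 153 127  82 103 134 144 143 143 140 145 151 149 148 152 157 155 155]
 [159 157 123  63  86 114 106  99  98 111 132 142 138 140 141 141 141 143]
 [156 151 138 133 125  94  72  73  80  73 100 132 140 139 139 139 140 141]
 [141 141 144 139 115  79 107 137 127  89  85 120 140 139 139 139 141 138]
 [131 129 142 135  99  89 127 143 142 122  69 108 143 142 141 143 141 142]
 [141 144 142 129  89  78 118 146 139 107  63  76 120 143 143 140 143 143]
 [139 143 143 140 117  71  81  96  94  74  57  66 114 142 141 140 141 143]
 [144 141 140 142 133 103  62  68  71  62  47  76 125 140 142 142 141 141]
 [146 140 143 141 138 137 117  43  44  36  64 109 139 141 142 141 142 140]
 [130 143 141 140 139 129  77  51  24  57 110 137 141 143 141 140 141 141]
 [143 142 141 144 127  98 125 134 133 133 137 142 141 140 140 141 141 141]
 [143 141 142 129  99 125 140 140 142 
[... 1018 characters left out ...]
 165 164
  164 164]
 [148 148 147 146 138 112  76  56  54  55  55  52  61 109 156 169 167 164
  163 162]
 [157 155 154 150 143 123  85  59  55  56  55  53  60 103 152 169 168 166
  164 163]
 [151 144 146 138 131 126 102  78  67  61  57  52  60  99 144 164 167 167
  167 165]
 [128 120 129 116 108 121 124 114  98  81  65  57  70 108 139 152 156 165
  169 167]
 [112 104 113 106 104 124 136 134 122 106  84  75  96 124 139 145 152 161
  168 170]
 [117 109 106 103 100 115 127 134 134 129 116 109 123 138 142 142 146 151
  160 167]
 [127 110 101 101 100 103 111 118 127 135 133 131 139 143 143 143 142 143
  147 154]
 [146 124 109 110 114 117 124 128 127 127 128 131 139 140 141 144 143 135
  131 139]]
```

Call:
{"op": "play_rows", "data": {
  "motion": [
    [[0,0,0,0,0,0],[0,0,0,0,0,0],[0,0,0,0,0,0],[0,0,0,0,0,0],[0,0,0,0,0,0]]
  ]
}}

```text
time_s: 3.95
ee_pos: [0.4351, -0.3662, 0.0056]
orientation: [-0.0, -0.006, 1.0, -0.0]
wrist_force: [0.0, -1.5, -0.7]
finger_gap: 0.305
finger_force: 30.0
```

```bash
python3 - <<'E'
from h import *
s=bot.state();print(s['ee_pos'],s['finger_gap'],s['finger_force'],s['wrist_force'])
print("hub ray",ray("top",[[285.6,164.4]],.062).round(4))
for X in([.635,.163,.062],[.6345,.165,.062],[.6325,.160,.062]):print(X,proj("scene",[X]).round(2),proj("top",[X]).round(2))
# handle line: bright bar in top; edges via line fit of (steel-coloured) pixels over the board region beyond hub
im=cv2.imread("pics/top1.png");hsv=cv2.cvtColor(im,cv2.COLOR_BGR2HSV)
m=cv2.inRange(hsv,(90,10,60),(130,120,255))
P=np.array([0.6345,.164]);
c=ray("top",[[x,y] for y in range(160,190) for x in range(262,290)],.058)[:,:2]
mm=np.array([m[y,x]>0 for y in range(160,190) for x in range(262,290)])
v=c-P;r=np.hypot(*v.T);a=np.arctan2(v[:,1],v[:,0])
k=mm&(r>.045)&(r<.085)&(a>2.1)&(a<2.75);Q=v[k];print(k.sum(),r[k].max(),"ang",np.median(a[k]))
u,s_,vt=np.linalg.svd(Q-Q.mean(0));print("c",Q.mean(0)+P,"dir",np.arctan2(*vt[0][::-1]))
for y in range(166,184):print(y,m[y,264:290].astype(bool).astype(int))
E
```

```text
[ 0.43510039 -0.36621034  0.00556307] 0.3048680483493694 29.99916046857834 [ 0.02357702 -1.45293086 -0.70178935]
hub ray [[0.6356 0.1636 0.062 ]]
[0.635, 0.163, 0.062] [[337.89 176.81]] [[285.78 164.58]]
[0.6345, 0.165, 0.062] [[337.47 176.63]] [[285.19 164.71]]
[0.6325, 0.16, 0.062] [[337.7  177.28]] [[286.62 165.31]]
30 0.07696653500957487 ang 2.3860953958033475
c [0.5890329  0.20596617] dir 2.3445950500633366
166 [0 0 0 0 0 0 0 0 0 0 0 0 0 0 0 0 1 1 1 1 1 1 1 1 1 1]
167 [0 0 0 0 0 0 0 0 0 0 0 0 0 0 0 0 1 1 1 1 1 1 1 1 0 1]
168 [0 0 0 0 0 0 0 0 0 0 0 0 0 0 0 1 1 1 1 1 1 0 0 0 1 1]
169 [0 0 0 0 0 0 0 0 0 0 0 0 0 0 0 1 1 1 1 1 1 0 0 1 1 1]
170 [0 0 0 0 0 0 0 0 0 0 0 0 0 0 0 1 1 1 1 1 1 1 1 1 1 1]
171 [0 0 0 0 0 0 0 0 0 0 0 0 0 0 1 1 1 1 1 1 1 1 1 1 1 1]
172 [0 0 0 0 0 0 0 0 0 0 0 0 0 1 1 1 1 1 1 1 1 1 1 1 1 1]
173 [0 0 0 0 0 0 0 0 0 0 0 0 1 1 1 1 1 1 1 1 1 1 1 1 1 1]
174 [0 0 0 0 0 0 0 0 0 0 0 1 1 1 1 0 0 0 0 1 1 1 1 1 1 1]
175 [0 0 0 0 0 0 0 0 0 0 1 1 1 1 0 0 0 0 0 0 0 0 0 0 1 1]
176 [0 0 0 0 0 0 0 0 0 1 1 1 1 0 0 0 0 0 0 0 0 0 0 0 0 1]
177 [0 0 0 0 0 0 0 0 1 1 1 1 0 0 0 0 0 0 0 0 0 0 0 0 0 0]
178 [0 0 0 0 0 0 1 1 1 1 1 0 0 0 0 0 0 0 0 0 0 0 0 0 0 0]
179 [0 0 0 0 0 1 1 1 1 1 0 0 0 0 0 0 0 0 0 0 0 0 0 0 0 0]
180 [0 0 0 0 0 1 1 1 1 0 0 0 0 0 0 0 0 0 0 0 0 0 0 0 0 0]
181 [0 0 0 0 0 0 1 1 0 0 0 0 0 0 0 0 0 0 0 0 0 0 0 0 0 0]
182 [0 0 0 0 0 0 0 0 0 0 0 0 0 0 0 0 0 0 0 0 0 0 0 0 0 0]
183 [0 0 0 0 0 0 0 0 0 0 0 0 0 0 0 0 0 0 0 0 0 0 0 0 0 0]
```

Call:
{"op": "play_rows", "data": {
  "motion": [
    [[0,0,-0.015,0,0,0],[0,0,-0.04,0,0,0],[0,0,-0.07,0,0,0],[0,0,-0.095,0,0,0],[0,0,-0.11,0,0,0],[0,0,-0.115,0,0,0],[0,0,-0.115,0,0,0]]
  ]
}}

```text
time_s: 4.65
ee_pos: [0.4353, -0.3662, 0.121]
orientation: [0.0, -0.006, 1.0, -0.0]
wrist_force: [-0.0, 0.1, -2.2]
finger_gap: 0.306
finger_force: 30.0
```

```bash
python3 - <<'E'
from h import *
delta([.5182,.2733,.12],136.9)
print(bot.state()['wrist_force'],bot.state()['moment'])
E
```

```text
yaw now -179.35 z-axis [ 4.e-04 -3.e-04 -1.e+00] pos [ 0.4353 -0.3662  0.121 ]
delta [-0.0901, 0.6385, 0.0008, -0.0002, 0.0005, 0.7635]
[-0.04579953  0.12575248 -2.17074986] [ 0.05295157 -0.06891915 -0.0043885 ]
```

Call:
{"op": "play_rows", "data": {
  "motion": [
    [[-0.002,0.015,0,0,0,0.02],[-0.006,0.04,0,0,0,0.05],[-0.01,0.075,0,0,0,0.09],[-0.015,0.11,0,0,0,0.13],[-0.02,0.145,0,0,0,0.17],[-0.025,0.18,0,0,0,0.21],[-0.03,0.215,0,0,0,0.25],[-0.035,0.25,0,0,0,0.29],[-0.04,0.285,0,0,0,0.33],[-0.045,0.32,0,0,0,0.38],[-0.05,0.355,0,0,0,0.42],[-0.055,0.39,0,0,0,0.46]]
  ]
}}

```text
time_s: 5.85
ee_pos: [0.4848, 0.026, 0.1186]
orientation: [-0.002, 0.223, 0.975, -0.0]
wrist_force: [1.2, 0.5, -2.7]
finger_gap: 0.303
finger_force: 30.0
```

```bash
python3 - <<'E'
from h import *
delta([.5182,.2733,.12],136.9)
E
```

```text
yaw now 154.19 z-axis [-3.2e-03  3.0e-04 -1.0e+00] pos [0.4848 0.026  0.1186]
delta [0.0776, 0.2372, -0.0015, -0.0016, -0.0028, 0.3018]
```

Call:
{"op": "play_rows", "data": {
  "motion": [
    [[0.01,0.03,0,0,0,0.04],[0.021,0.065,0,0,0,0.08],[0.033,0.1,0,0,0,0.13],[0.044,0.135,0,0,0,0.17],[0.055,0.17,0,0,0,0.22],[0.067,0.205,0,0,0,0.26],[0.075,0.23,0,0,0,0.29],[0.078,0.238,0,0,0,0.302],[0.078,0.238,0,0,0,0.302],[0.078,0.238,0,0,0,0.302],[0.078,0.238,0,0,0,0.302]]
  ]
}}

```text
time_s: 6.95
ee_pos: [0.5188, 0.2714, 0.1204]
orientation: [-0.0, 0.367, 0.93, -0.0]
wrist_force: [0.7, -0.7, -1.7]
finger_gap: 0.303
finger_force: 30.0
```

```bash
python3 - <<'E'
from h import *
delta([.5182,.2733,.09],136.9)
for n,(x0,y0,x1,y1) in(("top",(240,130,340,230)),("scene",(280,130,400,230))):
    im=eyes.grab_frame(n);cv2.imwrite(f"pics/{n}2.png",im)
    c=cv2.resize(im[y0:y1,x0:x1],(400*(x1-x0)//100,400),interpolation=cv2.INTER_CUBIC)
    a=c if n=="top" else np.hstack([a[:, :320],c])
cv2.imwrite("pics/fit2.png",a);print(a.shape)
E
```

```text
yaw now 136.92 z-axis [-4.e-04 -6.e-04 -1.e+00] pos [0.5188 0.2714 0.1204]
delta [0.0017, 0.001, 0.0304, -0.0007, 0.0001, 0.0004]
(400, 800, 3)
```

View pics/fit2.png

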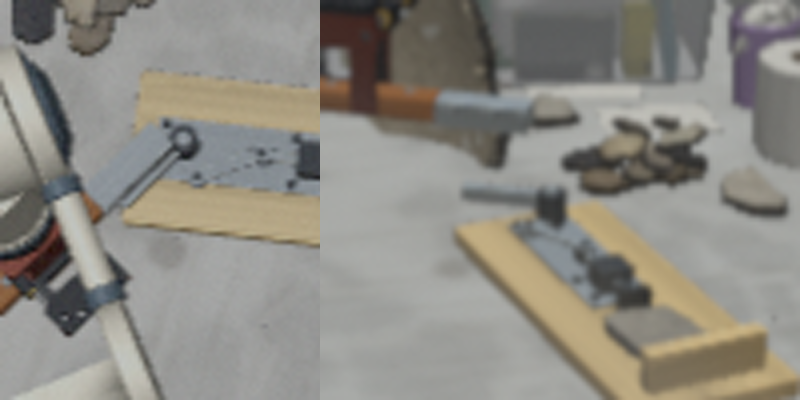

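```bash
python3 - <<'E'
from h import *
p,r,s=pose();R=r.as_matrix();ux=-R[:,0];uy=R[:,1]*-1  # bar x, bar y approx (tool y flipped?)
org=p+ux*.04;org[2]=p[2]-.0056
def B(x,y,z):return org+ux*x+np.cross([0,0,1],ux)*y+np.array([0,0,z])
X=[B(.1,.0135,.022),B(.1,-.0135,.022),B(.1,-.0135,0),B(.1,.0135,0),B(.03,.0135,.022),B(.03,-.0135,.022),B(.03,-.0135,0)]
names=["f l t","f r t","f r b","f l b","b l t","b r t","b r b"]
sc=proj("scene",X);tp=proj("top",X)
for n,a,b in zip(names,sc,tp):print(n,a.round(1),"crop",((a-[280,130])*4+[320,0]).round(0),"top",b.round(1),((b-[240,130])*4).round(0))
t=cv2.imread("pics/top2.png")[130:200,240:300];sc_=cv2.imread("pics/scene2.png")[135:185,300:345]
a=cv2.resize(t,None,fx=8,fy=8,interpolation=cv2.INTER_CUBIC);b=cv2.resize(sc_,None,fx=7,fy=7,interpolation=cv2.INTER_CUBIC)
for q in tp[[0,1,4,5]]:cv2.circle(a,tuple(((q-[240,130]+.5)*8).astype(int).tolist()),2,(0,0,255),-1)
for q in sc:cv2.circle(b,tuple(((q-[300,135]+.5)*7).astype(int).tolist()),2,(0,0,255),-1)
o=np.zeros((560,800,3),np.uint8);o[:,:480]=a[:560];o[:350,480:795]=b;cv2.imwrite("pics/fit2b.png",o)
E
```

```text
f l t [333.6 154.1] crop [534.  97.] top [277.1 159.9] [148. 119.]
f r t [331.7 157.1] crop [527. 108.] top [282.9 165.5] [172. 142.]
f r b [331.7 163.2] crop [527. 133.] top [283.4 167.2] [174. 149.]
f l b [333.5 160.2] crop [534. 121.] top [277.7 161.6] [151. 127.]
b l t [313.5 152.2] crop [454.  89.] top [261.7 174.7] [ 87. 179.]
b r t [311.3 155.1] crop [445. 100.] top [267.5 180.4] [110. 202.]
b r b [311.4 161.2] crop [445. 125.] top [268.2 181.9] [113. 208.]
```

View pics/fit2b.png

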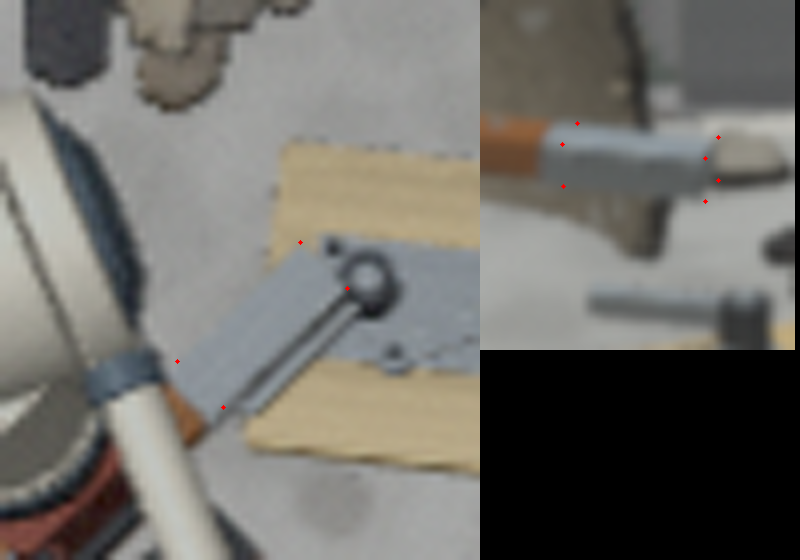

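Overlaying my prediction, the red corners land within about 1 px of the channel edges in both views: top right edge (348,288)–(223,408), scene front (705–718,140–200). The bar is level. The hub disc at (370,280) confirms the pivot at about (0.635,0.163). I'll lower the bar over the handle.

Call:
{"op": "play_rows", "data": {
  "motion": [
    [[0.002,0.001,0.02,0,0,0],[0.002,0.001,0.035,0,0,0],[0.002,0.001,0.042,0,0,0],[0.002,0.001,0.047,0,0,0],[0.002,0.001,0.051,0,0,0],[0.002,0.001,0.051,0,0,0],[0.002,0.001,0.051,0,0,0]]
  ]
}}

```text
time_s: 7.75
ee_pos: [0.5183, 0.2749, 0.0702]
orientation: [0.0, 0.367, 0.93, 0.0]
wrist_force: [-0.5, -0.3, -2.8]
finger_gap: 0.306
finger_force: 30.0
```

```bash
python3 - <<'E'
from h import *
delta([.5182,.2733,.0576],136.9)
print(bot.state()['wrist_force'],bot.state()['moment'])
t=eyes.grab_frame("top")[130:200,240:300];s=eyes.grab_frame("scene")[145:200,300:345]
a=cv2.resize(t,None,fx=8,fy=8,interpolation=cv2.INTER_CUBIC);b=cv2.resize(s,None,fx=7,fy=7,interpolation=cv2.INTER_CUBIC)
o=np.zeros((560,800,3),np.uint8);o[:,:480]=a;o[:385,480:795]=b;cv2.imwrite("pics/fit3.png",o)
E
```

```text
yaw now 136.98 z-axis [ 7.e-04  3.e-04 -1.e+00] pos [0.5183 0.2749 0.0702]
delta [-0.0011, -0.0012, 0.0126, 0.0007, 0.0003, 0.0015]
[-0.47593986 -0.29574242 -2.77232973] [ 0.05477225 -0.04246274  0.06746298]
```

View pics/fit3.png

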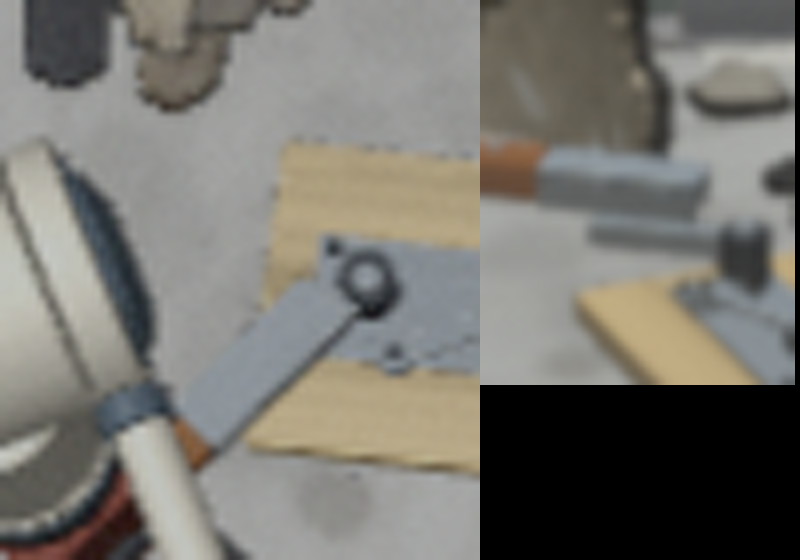

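```bash
python3 - <<'E'
from h import *
p,r,s=pose();z=p[2]-.0056+.022
P=np.array([.635,.1635]);h=np.radians(136.9);d=np.array([np.cos(h),np.sin(h)]);n=np.array([-d[1],d[0]])
L=lambda uv,z:[( (w[:2]-P)@d*1000, (w[:2]-P)@n*1000) for w in ray("top",(np.array(uv)+.5)/8-.5-.0+[240,130],z)]
print("L edge",np.round(L([[300,282],[185,410]],z),1));print("R edge",np.round(L([[350,318],[218,450]],z),1))
# handle edges (top surface z .058) from earlier picture fit2b (right edge) 
print("handle R edge",np.round(L([[245,412],[355,312]],.058),1))
print("tcp",np.round([(p[:2]-P)@d*1000,(p[:2]-P)@n*1000],1), "ux yaw",np.degrees(np.arctan2(*(r.as_matrix()[:2,0][::-1]))))
# handle edges from initial image: gradient across the handle at several radii
im=cv2.cvtColor(cv2.imread("pics/top1.png"),cv2.COLOR_BGR2GRAY)
import scipy.ndimage as nd
for rr in(.04,.05,.055,.06,.065,.07):
    X=[np.r_[P+d*rr+n*o,.058] for o in np.arange(-.016,.017,.002)]
    q=proj("top",X);print(rr,nd.map_coordinates(im.astype(float),[q[:,1],q[:,0]],order=1).round(0).astype(int))
E
```

```text
L edge [[ 24.2 -14.1]
 [ 96.8  -8.8]]
R edge [[20.4 12.1]
 [99.  13.3]]
handle R edge [[77.3  2.9]
 [13.5  5. ]]
tcp [161.4  -1.7] ux yaw 136.98460820736267
0.04 [152 153 154 153 150 147 145 143 141 138 127 110 117 140 150 154 156]
0.05 [154 156 157 158 154 148 144 142 141 139 131 119 128 151 162 167 167]
0.055 [152 155 159 160 155 149 144 142 143 141 135 124 130 152 162 166 167]
0.06 [149 150 145 140 149 154 149 144 144 143 137 125 129 151 161 166 167]
0.065 [149 147 146 148 151 152 148 144 142 143 139 125 130 154 164 170 170]
0.07 [149 149 148 147 150 152 149 145 142 143 140 127 132 156 164 168 168]
```

Call:
{"op": "play_rows", "data": {
  "motion": [
    [[-0.001,0,0.006,0,0,0],[-0.001,0,0.01,0,0,0],[-0.001,0,0.014,0,0,0],[-0.001,0,0.018,0,0,0],[-0.001,0,0.021,0,0,0],[-0.001,0,0.021,0,0,0]]
  ]
}}

```text
time_s: 8.45
ee_pos: [0.5185, 0.2741, 0.048]
orientation: [-0.0, 0.367, 0.93, -0.0]
wrist_force: [0.8, 1.4, -2.6]
finger_gap: 0.303
finger_force: 30.0
```

```bash
python3 - <<'E'
from h import *
P=np.array([.635,.1635])
def arc(a):
    p,r,s=pose();R=target(a)
    pos=np.r_[P+.161*np.array([np.cos(np.radians(a)),np.sin(np.radians(a))]),.049]
    return np.r_[r.inv().apply(pos-p),(r.inv()*R).as_rotvec()].round(3).tolist()
s=bot.state();print(s['wrist_force'],s['moment'],s['ee_pos'],s['joints'])
for a in range(137,216,4):print(a,arc(a))
E
```

```text
[ 0.79670871  1.38739626 -2.64805472] [ 0.12178568 -0.02614331  0.04601769] [0.51852232 0.27405889 0.04802657] [ 4.28239572e-01  9.19811678e-02  1.53997341e+00 -4.55364076e-05
  1.51035347e+00 -3.91843281e-01]
137 [0.0, -0.001, -0.001, -0.001, -0.0, -0.0]
141 [0.0, -0.013, -0.001, -0.001, -0.0, -0.07]
145 [-0.001, -0.024, -0.001, -0.001, -0.0, -0.14]
149 [-0.003, -0.035, -0.001, -0.001, -0.0, -0.21]
153 [-0.006, -0.046, -0.001, -0.001, -0.0, -0.279]
157 [-0.009, -0.056, -0.001, -0.001, -0.0, -0.349]
161 [-0.014, -0.067, -0.001, -0.001, -0.0, -0.419]
165 [-0.018, -0.077, -0.001, -0.001, -0.0, -0.489]
169 [-0.024, -0.087, -0.001, -0.001, -0.0, -0.559]
173 [-0.03, -0.096, -0.001, -0.001, -0.0, -0.629]
177 [-0.037, -0.105, -0.001, -0.001, -0.0, -0.698]
181 [-0.045, -0.113, -0.001, -0.001, -0.0, -0.768]
185 [-0.053, -0.121, -0.001, -0.001, -0.001, -0.838]
189 [-0.061, -0.128, -0.001, -0.001, -0.001, -0.908]
193 [-0.071, -0.135, -0.001, -0.001, -0.001, -0.978]
197 [-0.08, -0.141, -0.001, -0.0, -0.001, -1.047]
201 [-0.09, -0.146, -0.001, -0.0, -0.001, -1.117]
205 [-0.1, -0.151, -0.001, -0.0, -0.001, -1.187]
209 [-0.111, -0.155, -0.001, -0.0, -0.001, -1.257]
213 [-0.122, -0.158, -0.001, -0.0, -0.001, -1.327]
```

The bar is fitted without contact force. Now I'll swing the handle along the arc.

Call:
{"op": "play_rows", "data": {
  "motion": [
    [[0.0,-0.006,0,0,0,-0.035],[0.0,-0.013,0,0,0,-0.07],[-0.001,-0.024,0,0,0,-0.14],[-0.003,-0.035,0,0,0,-0.21],[-0.006,-0.046,0,0,0,-0.279],[-0.009,-0.056,0,0,0,-0.349],[-0.014,-0.067,0,0,0,-0.419],[-0.018,-0.077,0,0,0,-0.489],[-0.024,-0.087,0,0,0,-0.559],[-0.03,-0.096,0,0,0,-0.629],[-0.037,-0.105,0,0,0,-0.698],[-0.037,-0.105,0,0,0,-0.698]]
  ]
}}

```text
time_s: 9.65
ee_pos: [0.4757, 0.1744, 0.0498]
orientation: [0.002, 0.025, 1.0, 0.003]
wrist_force: [5.5, 12.2, -5.2]
finger_gap: 0.31
finger_force: 30.3
```

```bash
cat >> h.py <<'E'
def arcs(angs,P=np.array([.635,.1635]),rad=.161,z=.049):
    p,r,s=pose();v=p[:2]-P
    x=r.as_matrix()[:,0];print("yaw",np.degrees(np.arctan2(x[1],x[0])).round(1),"pos ang",np.degrees(np.arctan2(v[1],v[0])).round(1),"rad",np.hypot(*v).round(4),"pos",p.round(4),"F",s['wrist_force'].round(1),"M",s['moment'].round(2),"q",s['joints'].round(2),"gap",s['finger_gap'])
    for a in angs:
        pos=np.r_[P+rad*np.array([np.cos(np.radians(a)),np.sin(np.radians(a))]),z]
        print(a,np.r_[r.inv().apply(pos-p),(r.inv()*target(a)).as_rotvec()].round(3).tolist())
E
python3 -c "
from h import *
arcs(range(181,222,4))
im=eyes.grab_frame('top')[130:200,230:330];cv2.imwrite('pics/sw1.png',cv2.resize(im,None,fx=8,fy=8,interpolation=cv2.INTER_CUBIC))"
```

```text
yaw 177.2 pos ang 176.1 rad 0.1596 pos [0.4757 0.1744 0.0498] F [ 5.5 12.2 -5.2] M [ 2.01 -0.91  0.68] q [ 0.28 -0.13  1.76  0.    1.51 -1.24] gap 0.3095924744139658
181 [0.001, -0.014, 0.001, 0.006, 0.005, -0.067]
185 [-0.0, -0.025, 0.001, 0.006, 0.005, -0.136]
189 [-0.002, -0.036, 0.001, 0.006, 0.005, -0.206]
193 [-0.005, -0.047, 0.001, 0.006, 0.006, -0.276]
197 [-0.008, -0.058, 0.0, 0.006, 0.006, -0.346]
201 [-0.012, -0.068, 0.0, 0.006, 0.006, -0.416]
205 [-0.017, -0.078, 0.0, 0.005, 0.006, -0.485]
209 [-0.023, -0.088, 0.0, 0.005, 0.006, -0.555]
213 [-0.029, -0.097, 0.0, 0.005, 0.007, -0.625]
217 [-0.036, -0.106, 0.0, 0.005, 0.007, -0.695]
221 [-0.043, -0.115, 0.0, 0.004, 0.007, -0.765]
```

View pics/sw1.png

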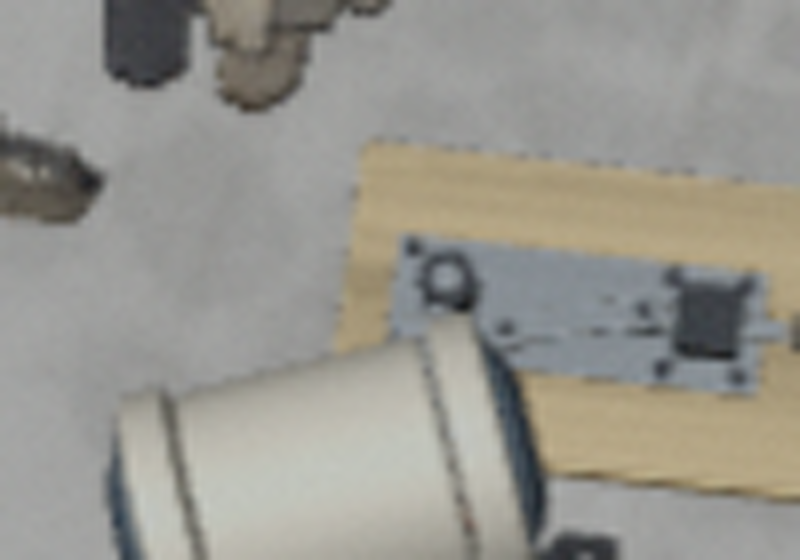

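The handle is moving under about 13 N, and the plunger is advancing (crop (790,330)). The arm covers the handle in this view. I'll continue to the stop.

Call:
{"op": "play_rows", "data": {
  "motion": [
    [[0.001,-0.014,0,0,0,-0.067],[0,-0.025,0,0,0,-0.136],[-0.002,-0.036,0,0,0,-0.206],[-0.005,-0.047,0,0,0,-0.276],[-0.008,-0.058,0,0,0,-0.346],[-0.012,-0.068,0,0,0,-0.416],[-0.017,-0.078,0,0,0,-0.485],[-0.023,-0.088,0,0,0,-0.555],[-0.028,-0.095,0,0,0,-0.61],[-0.028,-0.095,0,0,0,-0.61]]
  ]
}}

```text
time_s: 10.7
ee_pos: [0.4975, 0.075, 0.0489]
orientation: [0.0, -0.275, 0.962, -0.0]
wrist_force: [0.4, 0.8, -2.4]
finger_gap: 0.301
finger_force: 30.0
```

```bash
python3 -c "
from h import *
arcs(range(206,225,2))
im=eyes.grab_frame('scene')[145:245,300:410];cv2.imwrite('pics/sw2.png',cv2.resize(im,None,fx=6,fy=6,interpolation=cv2.INTER_CUBIC))"
```

```text
yaw -148.1 pos ang -147.2 rad 0.1635 pos [0.4975 0.075  0.0489] F [ 0.4  0.8 -2.4] M [ 0.02 -0.    0.06] q [ 0.08 -0.14  1.76 -0.    1.51 -2.04] gap 0.3013746145612302
206 [-0.003, 0.019, -0.0, -0.001, 0.0, 0.103]
208 [-0.003, 0.013, -0.0, -0.001, 0.0, 0.068]
210 [-0.003, 0.008, -0.0, -0.001, 0.0, 0.033]
212 [-0.002, 0.002, -0.0, -0.001, 0.0, -0.002]
214 [-0.003, -0.003, -0.0, -0.001, 0.0, -0.037]
216 [-0.003, -0.009, -0.0, -0.001, 0.0, -0.072]
218 [-0.003, -0.015, -0.0, -0.001, 0.0, -0.107]
220 [-0.004, -0.02, -0.0, -0.001, 0.0, -0.142]
222 [-0.005, -0.026, -0.0, -0.001, 0.0, -0.176]
224 [-0.006, -0.031, -0.0, -0.001, 0.0, -0.211]
```

View pics/sw2.png

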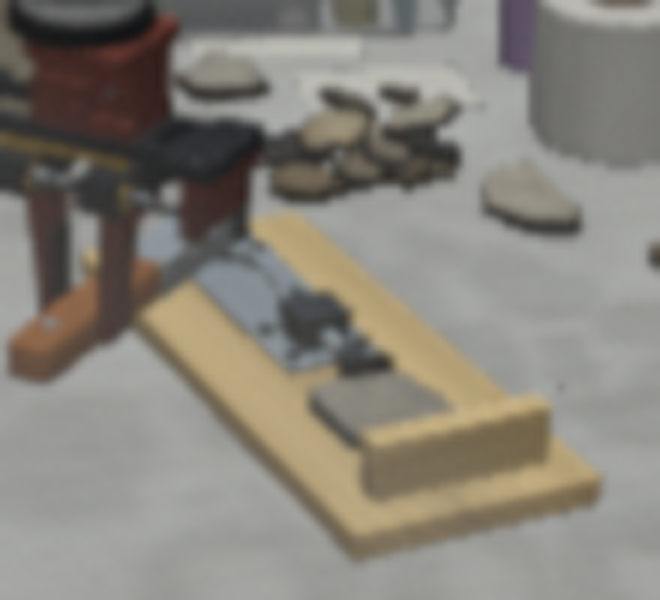

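The sherd at (380,405) is now against the fence, with the pad behind it at (362,360). The force has dropped to about zero, so the handle is past the dead point. I'll push a little further to confirm it is against the stop.

Call:
{"op": "play_rows", "data": {
  "motion": [
    [[-0.003,-0.003,0,0,0,-0.037],[-0.003,-0.009,0,0,0,-0.072],[-0.003,-0.013,0,0,0,-0.09],[-0.003,-0.013,0,0,0,-0.09]]
  ]
}}

```text
time_s: 11.15
ee_pos: [0.5058, 0.0687, 0.0485]
orientation: [-0.0, -0.319, 0.948, 0.002]
wrist_force: [-2.2, 7.3, -1.7]
finger_gap: 0.304
finger_force: 30.1
```

```bash
python3 -c "
from h import *
arcs([211.5,212,213])"
```

```text
yaw -142.8 pos ang -143.7 rad 0.1602 pos [0.5058 0.0687 0.0485] F [-2.2  7.3 -1.7] M [1.3  0.29 0.56] q [ 0.07 -0.11  1.74  0.    1.51 -2.15] gap 0.30412770455692445
211.5 [0.0, 0.013, -0.0, 0.004, 0.001, 0.099]
212 [0.0, 0.012, -0.0, 0.004, 0.001, 0.09]
213 [0.0, 0.009, -0.0, 0.004, 0.001, 0.073]
```

It meets the stop with about 7.6 N. I'll recentre the bar so it is free, then lift.

Call:
{"op": "play_rows", "data": {
  "motion": [
    [[0.001,0.006,0,0,0,0.045],[0.001,0.012,0,0,0,0.085],[0.001,0.012,0,0,0,0.085],[0.001,0.012,-0.005,0,0,0.085],[0.001,0.012,-0.012,0,0,0.085],[0.001,0.012,-0.02,0,0,0.085],[0.001,0.012,-0.03,0,0,0.085],[0.001,0.012,-0.05,0,0,0.085],[0.001,0.012,-0.07,0,0,0.085],[0.001,0.012,-0.08,0,0,0.085],[0.001,0.012,-0.08,0,0,0.085]]
  ]
}}

```text
time_s: 12.25
ee_pos: [0.4996, 0.0753, 0.131]
orientation: [0.002, -0.277, 0.961, -0.0]
wrist_force: [0.1, 0.6, -2.3]
finger_gap: 0.306
finger_force: 30.0
```

```bash
python3 -c "
from h import *
arcs([])
delta([.40,-.02,.11],180)
print(ray('top',[[285,275],[300,280]],0).round(3))"
```

```text
yaw -147.8 pos ang -146.9 rad 0.1616 pos [0.4996 0.0753 0.131 ] F [ 0.1  0.6 -2.3] M [ 0.05 -0.07 -0.  ] q [ 0.08 -0.17  1.65  0.    1.66 -2.05] gap 0.30623942619518607
yaw now -147.79 z-axis [ 4.e-03  4.e-04 -1.e+00] pos [0.4996 0.0753 0.131 ]
delta [0.1352, -0.0275, 0.0206, -0.0008, 0.004, 0.5621]
[[0.262 0.155 0.   ]
 [0.246 0.103 0.   ]]
```

```bash
python3 -c "
from h import *
delta([.365,.03,.007],180)"
```

```text
yaw now -147.79 z-axis [ 4.e-03  4.e-04 -1.e+00] pos [0.4996 0.0753 0.131 ]
delta [0.1385, 0.0336, 0.1235, -0.0008, 0.004, 0.5621]
```

Call:
{"op": "play_rows", "data": {
  "motion": [
    [[0.02,0.005,0,0,0,0.08],[0.05,0.012,0,0,0,0.2],[0.08,0.02,0,0,0,0.32],[0.11,0.027,0.02,0,0,0.44],[0.13,0.032,0.04,0,0.002,0.53],[0.138,0.034,0.065,0,0.004,0.562],[0.138,0.034,0.09,0,0.004,0.562],[0.138,0.034,0.105,0,0.004,0.562],[0.138,0.034,0.105,0,0.004,0.562],[0.138,0.034,0.105,0,0.004,0.562]]
  ]
}}

```text
time_s: 13.25
ee_pos: [0.3637, 0.0306, 0.0239]
orientation: [-0.002, -0.0, 1.0, -0.001]
wrist_force: [0.4, -0.4, -1.7]
finger_gap: 0.308
finger_force: 30.0
```

```bash
python3 -c "
from h import *
delta([.365,.03,.006],180);print(bot.state()['wrist_force'])
im=eyes.grab_frame('scene');cv2.imwrite('pics/scene4.png',im);cv2.imwrite('pics/lay.png',cv2.resize(im[160:290,240:400],None,fx=4.5,fy=4.5,interpolation=cv2.INTER_CUBIC))"
```

```text
yaw now -179.98 z-axis [-0.0041 -0.0011 -1.    ] pos [0.3637 0.0306 0.0239]
delta [-0.0013, -0.0006, 0.0179, -0.0011, -0.0041, 0.0004]
[ 0.35153204 -0.40720176 -1.74178328]
```

View pics/lay.png

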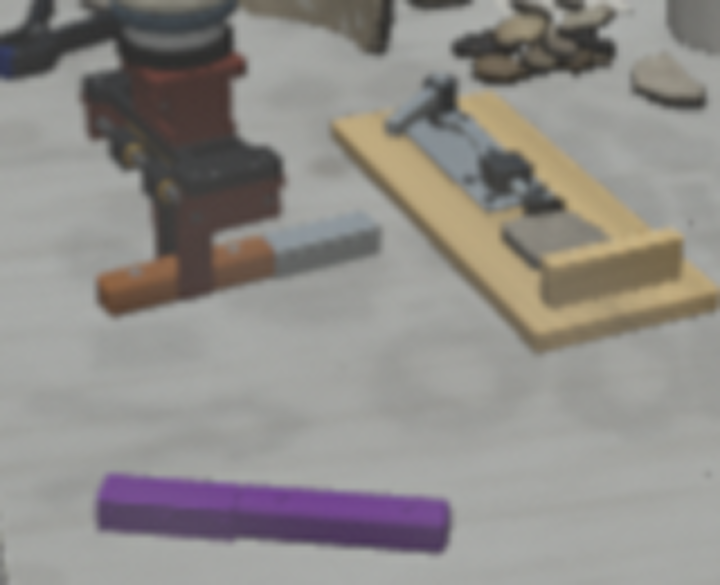

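The handle at (400,120)–(435,90) is closed, and the pad holds the sherd against the fence. The bar is level just above open desk, with the jig well clear. I'll set it down.

Call:
{"op": "play_rows", "data": {
  "motion": [
    [[0,0,0.007,-0.001,-0.004,0],[0,0,0.012,-0.001,-0.004,0],[0,0,0.015,-0.001,-0.004,0],[0,0,0.017,-0.001,-0.004,0],[0,0,0.018,-0.001,-0.004,0],[0,0,0.018,-0.001,-0.004,0]]
  ]
}}

```text
time_s: 13.9
ee_pos: [0.3637, 0.0305, 0.0059]
orientation: [0.0, -0.0, 1.0, -0.0]
wrist_force: [-0.3, 0.9, 0.2]
finger_gap: 0.304
finger_force: 30.0
```

Call:
{"op": "play_rows", "data": {
  "motion": [
    [[0,0,0,0,0,0],[0,0,0,0,0,0],[0,0,0,0,0,0],[0,0,0,0,0,0],[0,0,0,0,0,0],[0,0,0,0,0,0]]
  ],
  "grip": 1
}}

```text
time_s: 14.5
ee_pos: [0.3636, 0.0305, 0.0057]
orientation: [0.0, -0.0, 1.0, -0.0]
wrist_force: [-1.1, -0.1, -0.3]
finger_gap: 0.813
finger_force: 0.0
```

Call:
{"op": "play_rows", "data": {
  "motion": [
    [[0,0,-0.01,0,0,0],[0,0,-0.03,0,0,0],[0,0,-0.06,0,0,0],[0,0,-0.1,0,0,0],[0,0,-0.13,0,0,0],[0,0,-0.15,0,0,0],[0,0,-0.15,0,0,0]]
  ]
}}

```text
time_s: 15.2
ee_pos: [0.3649, 0.0305, 0.1596]
orientation: [0.003, -0.0, 1.0, -0.0]
wrist_force: [-0.6, -0.2, 0.4]
finger_gap: 0.997
finger_force: 0.0
```

```bash
python3 -c "
from h import *
im=eyes.grab_frame('scene');cv2.imwrite('pics/end.png',cv2.resize(im[140:310,235:435],None,fx=3.5,fy=3.5,interpolation=cv2.INTER_CUBIC))
s=bot.state();print(s['ee_pos'],s['finger_gap'],s['wrist_force'],s['time_s'])"
```

```text
[0.36422307 0.03051281 0.15720787] 0.999542642558508 [-1.06143144  0.20704191 -0.30681753] 15.25
```

View pics/end.png

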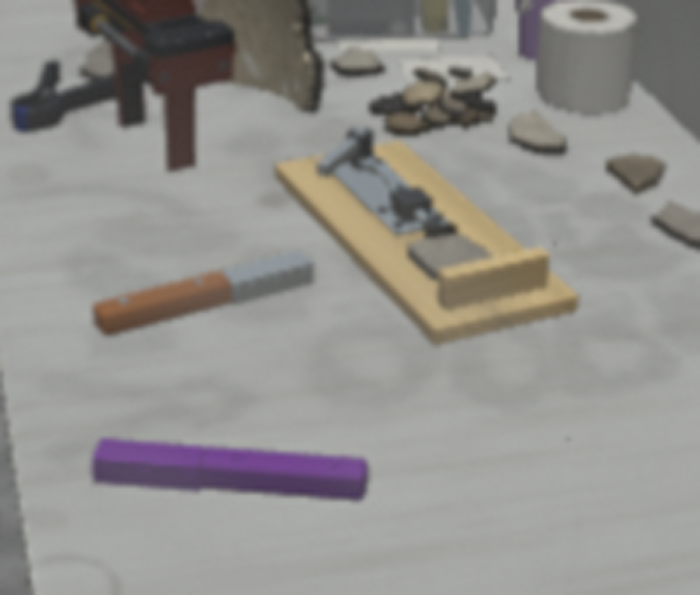

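The bar lies flat on the open desk at (100–310,255–330), clear of the jig. The clamp is closed with the sherd against the fence, and the gripper is clear of everything. I'll hand the job in.

```bash
python3 -c "
from plant import bot
print(bot.sign_off())"
```

```text
the job is handed in; nothing more can be done
None
```

The job is handed in: I swung the clamp handle home with the bar, the pad holds the sherd against the fence, and the bar lies on the open desk clear of the jig; it took about 15 s.

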